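# Set the indexing table back one notch

### The job

The indexing table that carries the clamped watch movement has been advanced one notch too far. With a fingertip, lift its ratchet pawl out of the teeth by tipping the pawl's ball handle back away from the wheel until it stays up, push the wheel's upright post so that the wheel goes back by one notch (clockwise seen from above), and push the ball handle over again so that the pawl drops fully into that notch. Push gently, do not pinch or lift anything, and leave the small things round the table where they stand.

Things in the scene. Friction and masses are not known exactly. Their poses are not given: they have to be found in the camera images.
- index_base: the indexing table's dark steel stand: a round foot, 80 mm across, screwed to the desk, a column and an arm that carries the table out over the desk. Origin: underside centre of the foot, z up; place and yaw differ from run to run. The table's centre lies 100 mm from it along its x
- table_centre (a point): centre of the wheel's top face, on the wheel's vertical axis, 124 mm above the desk; does not turn with the wheel. Axes as index_base: z up, x away from the foot. This is the 'table frame' used below (mm). The dark steel plate under the wheel spans x -72..90, y -72..80, its top at z -14
- index_wheel (a joint): wheel angle, rad. 0: first notch centred on the pawl (starts within 0.05 of it). Grows counter-clockwise seen from above: forward, the pawl clicks over the teeth. Backward is clockwise, negative, blocked while the pawl is down. One notch is 0.628: one notch back is -0.628, and the nose has 0.1 of play either way in a notch. It stays where left; about 1.5 N at the post moves it
- push_post (a point): top centre of the upright steel post on the brass ratchet wheel: 15 mm across, z 0 to 61 in the table frame (mm), waisted below z 22, 36 mm from the wheel's axis. At wheel angle 0 it stands at (-34, -11), one notch back at (-34, 11): pushing it along +y turns the wheel backward. Beside it a round movement holder, 53 mm across, up to z 27, is fixed at the wheel's centre and turns with it
- pawl_hinge (a point): middle of the pawl's hinge, at (62, 56, 12) in the table frame (mm), axis along y, between bracket cheeks up to z 21, 30 mm wide over all. The steel arm, up to z 23, runs from here toward -x over the wheel's rim; its nose, 6 mm thick, stands at (0, 56) in a notch. Wheel: radius 65, ten saw teeth on the rim (radius 47..65), 36 degrees apart, 8 mm high, flat 20 degree notches between
- pawl (a joint): pawl tilt, rad: 0 down, nose in a notch; 1.2 is the stop, fully lifted. Above 0.15 the nose clears the teeth; on a tooth crest it reads about 0.11. The weighted ball handle takes it over centre: pushed past about 0.55 it falls to the raised stop and stays; pushed back below about 0.45 it falls down by itself. Less than 1 N at the ball moves it
- pawl_ball (a point): centre of the black ball, 20 mm across, on the pawl's 8 mm thick handle, 55 mm from the hinge axis, 36 mm to the +y side of the arm. Table frame (mm): (45, 92, 64) with the pawl down, about (104, 92, 47) fully lifted; pushing it along +x of that frame, away from the wheel, lifts the pawl, along -x lowers it
- oil_cup_1: bystander, loose: small brown wooden cup, 30 across, 20 high, on a corner of the indexing table's plate (mm). Origin: centre of its underside.
- brass_wheel_1: bystander, loose: brass clock wheel with arbor, 34 across, 11 high, on the desk (mm). Origin: centre of its underside.
- jar_red_lid: bystander, loose: small glass jar with a red lid, 37 across, 38 high, on the desk (mm). Origin: centre of its underside.
- tweezers_1: bystander, loose: steel tweezers lying, 9 x 116 x 10 mm, long along own y. Origin: centre of its underside.
- tin_grey_round: bystander, loose: round aluminium tin, 36 across, 19 high, on the desk (mm). Origin: centre of its underside.
- loupe_1: bystander, loose: black watchmaker's eyeglass, 36 across, 31 high, on the desk (mm). Origin: centre of its underside.

How it is judged:
By the outcome, as a careful person would: the job done as asked, in the order asked, and still so for the second after the job is handed in, with the robot touching nothing.
It also fails if it takes over 54 s, if anything falls off the work surface, if the arm or the gripper's body presses on something with over 40 N, if the wrist force passes 120 N, or if a joint passes its speed limit or range.

### The arm

A 7-joint arm with a two-finger parallel gripper is mounted at the origin on a cart in front of the work surface, level with it; the furniture and walls round the work are solid. World frame = base frame: x ahead of the robot, y to its left, z up, the work surface at z = 0. Lengths are in m, angles in rad, forces in N, time in s.
With the tool pointing down it reaches from about 0.4 to 0.9 m from the base axis. Payload 5.5 kg.
Tool frame: the origin (TCP) lies at the very end of the fingers, on their centre line; the grasp point (between the pads) lies 19 mm behind it; x points along the fingers, y is the direction in which the jaws open and shut, and the axes are right-handed (so a half turn about x gives the same grasp; the last joint's range is limited). The gripper opens to 85 mm and grips with 20 to 120 N. Pads are 22 mm wide; open, the fingers measure 114 mm over their backs; the gripper's body (76 mm by 85 mm) begins 54 mm behind the grasp point. The pads swing forward as they close: fully open they stand 13 mm farther back than shut.
Start: joints at [-0.9, 0.501, -0.427, 1.55, 0.221, 1.138, -0.21], TCP at [0.258, 0.597, 0.231] pointing down, gripper open.
Joint ranges: [-2.88, 2.88], [-0.31, 2.03], [-1.54, 1.56], [0.2, 2.42], [-1.41, 4.55], [0.19, 2.02], [-2.57, 2.57]. Speed limits (rad/s): [2.57, 2.57, 3.14, 3.14, 3.14, 3.14, 3.14].

### API

Orientations are given as a unit quaternion [x, y, z, w].
In Python, from rig import get_state, read_camera, calibration, close_job gives the robot as it stands. The module is installed in compiled form; this text tells all that it offers.
- The arm moves only by the shell command python3 -m pendant 'ROWS' [FORCE]. ROWS is JSON, one flat list of numbers, 5 for each row, row after row: the shift along the tool's x, y, z in m, then the turn about the tool's x in degrees, then the opening, from -1 (shut) to 1 (fully open), so that 0 is half open. In form: [tx, ty, tz, spin, fingers, tx, ty, tz, spin, fingers, ...]. A call has 1 to 12 rows; each row shifts and turns the commanded pose from where the row before left it, along the tool's axes as they then stand; what a row does not reach is not made up. A row lasts 1/10 s, in which the tool goes at most 50 mm and 8.59 degrees, less where a joint would pass 70% of its speed; a pose out of reach is approached as far as the arm can. A call with a gripper value outside its range is refused whole. The fingers move at their own pace and stop on an object; FORCE is the grip in N (left out, the last holds). Time passes only in rows, so rows that do not move let the fingers close. It gives the time, the measured TCP pose, the force and the opening at its end, in the units of the state.
- get_state(): the state, without advancing time (a new reading comes with each control period).
- read_camera(name): name is "scene" or "top" or "wrist"; returns the picture (480x640x3 uint8, red, green, blue); there is no depth.
- calibration(name): a dict with "mtx" (3x3 intrinsics, pixels), "R" (3x3) and "t" (3): a world point X has camera coordinates R X + t; the wrist camera has in their place "mount" (4x4, takes a point from camera to tool coordinates, whose origin is the TCP and whose axes are the tool frame's). Camera axes: x right, y down, z forward; pixel columns grow to the right and rows downward; lengths in m; the calibration is good to about 2 mm. A picture is of the moment at which its call begins: read the wrist's pose just before it. calibration takes no time and is no camera call.
- close_job(): hands the job in, once; it reports no verdict.
The state is a dict: "time": time; "qpos": joint angles; "qvel": joint speeds; "effort": joint torques, N m; "position": TCP position; "orientation": TCP orientation; "force": force on the tool from outside, world axes, zero at the start; "moment": the same for the moment, N m; "finger_gap": finger opening in m.
Only numpy, scipy, OpenCV 4.12 (cv2) and the standard library are available. Lean on these libraries where they do the work, as an engineer would, in place of code of your own. Each camera call takes 0.05 s, during which the arm holds its last target.

## Working session

There is one attempt and no reset: what is moved stays moved. The work goes in short steps, Python scripts to look and compute and a shell command to move; the robot and the scene stay as the last step left them, time stands still between calls to the robot, and variables do not carry over. Pictures are saved under pics/ and viewed, and the job is handed in when it is done.

```bash
mkdir -p pics
python3 - <<'E'
from rig import *
import cv2,numpy as np
s=get_state()
for k,v in s.items(): print(k,np.round(v,4))
for n in ("scene","top","wrist"):
    im=read_camera(n); cv2.imwrite(f"pics/{n}0.png",im[:,:,::-1])
    c=calibration(n); print(n,{k:np.round(v,4).tolist() for k,v in c.items()})
print(get_state()["time"])
E
```

```text
time 0.0
qpos [-0.8998  0.5018 -0.4268  1.5515  0.2208  1.1384 -0.2103]
qvel [ 0.0026  0.0004  0.0008  0.0001  0.0019 -0.0004  0.0005]
effort [ 4.00000e-04 -5.69530e+01 -5.81620e+00 -2.80951e+01  1.06000e-02
  1.17000e-02  0.00000e+00]
position [0.2575 0.596  0.2303]
orientation [ 0.1425  0.6926 -0.1438  0.6923]
force [-0.362   0.1432  0.3762]
moment [-0.0137  0.0164 -0.0404]
finger_gap 0.0855
scene {'mtx': [[552.1522, 0.0, 322.4845], [0.0, 552.1522, 236.7326], [0.0, 0.0, 1.0]], 'R': [[-0.7796, -0.6261, -0.0126], [-0.3638, 0.4692, -0.8047], [0.5098, -0.6228, -0.5935]], 't': [0.4007, 0.2369, 0.8019]}
top {'mtx': [[590.0425, 0.0, 321.1041], [0.0, 590.0425, 241.5637], [0.0, 0.0, 1.0]], 'R': [[0.1423, -0.9898, 0.0078], [-0.9617, -0.1401, -0.2355], [0.2341, 0.026, -0.9719]], 't': [0.0202, 0.4966, 1.1001]}
wrist {'mtx': [[408.6564, 0.0, 316.4923], [0.0, 408.6564, 235.7582], [0.0, 0.0, 1.0]], 'mount': [[0.0007, -0.3289, 0.9444, -0.1414], [1.0, 0.0014, -0.0003, -0.0002], [-0.0012, 0.9444, 0.3289, -0.085], [0.0, 0.0, 0.0, 1.0]]}
0.15
```

View pics/scene0.png

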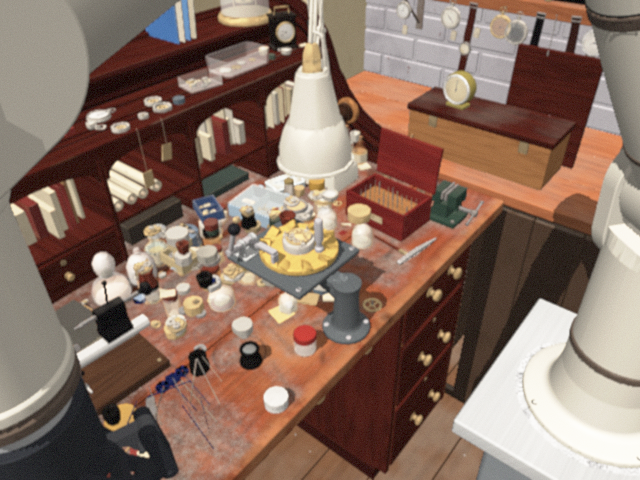

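View pics/top0.png

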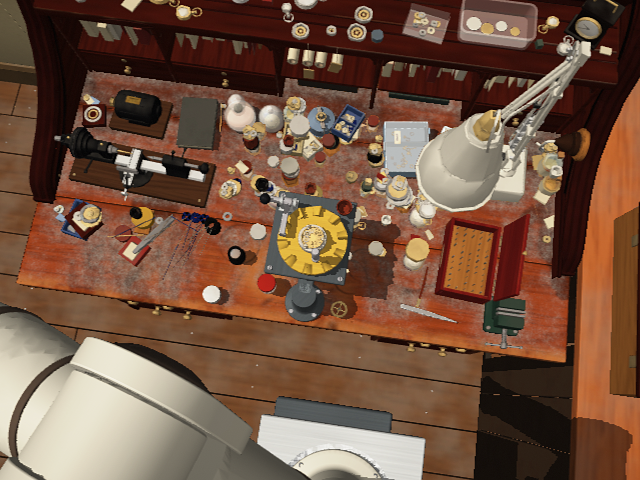

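View pics/wrist0.png

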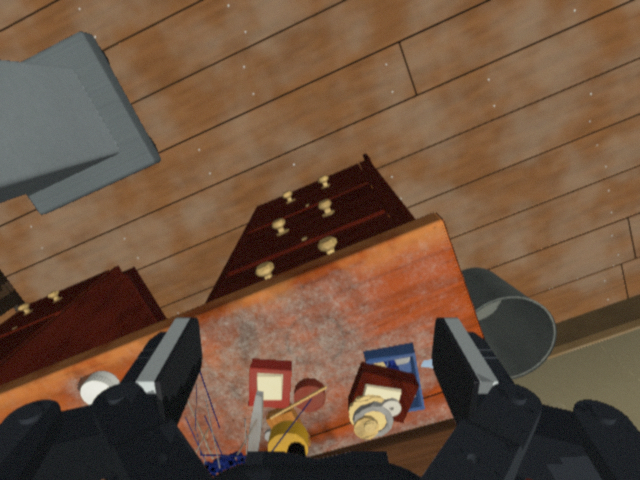

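The table sits at about (312,237) in the top view, with the foot at about (305,300) and the pawl at its upper left. In the scene view it is near (300,245). I'll zoom in on both.

Run:
```python
import cv2,numpy as np
im=cv2.imread("pics/top0.png")[180:330,230:400]; cv2.imwrite("pics/topz.png",cv2.resize(im,None,fx=4.5,fy=4,interpolation=cv2.INTER_CUBIC)[:600,:800])
im=cv2.imread("pics/scene0.png")[190:350,210:390]; cv2.imwrite("pics/scenez.png",cv2.resize(im,None,fx=3.7,fy=3.7,interpolation=cv2.INTER_CUBIC))
from rig import *
from scipy.spatial.transform import Rotation as R
print(np.round(R.from_quat(get_state()["orientation"]).as_matrix(),3))
```

```text
[[-0.001  0.397  0.918]
 [-0.001  0.918 -0.397]
 [-1.    -0.001 -0.   ]]
```

View pics/topz.png

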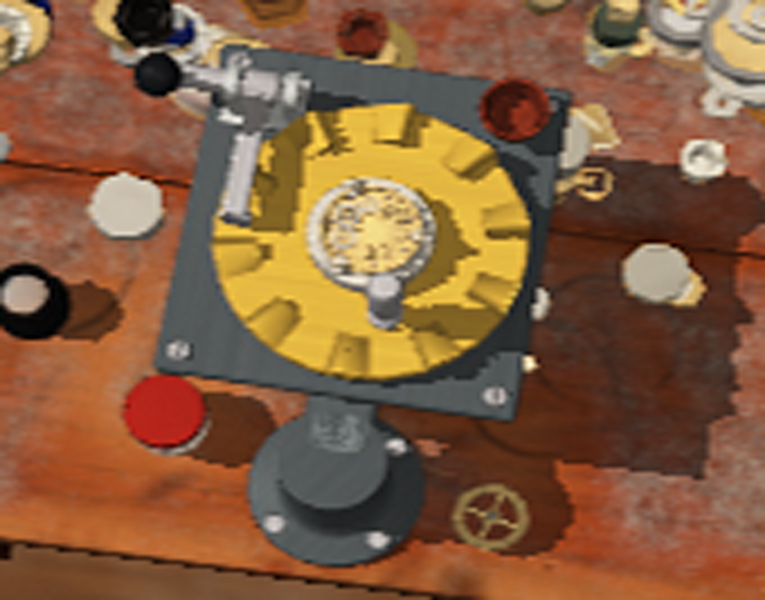

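View pics/scenez.png

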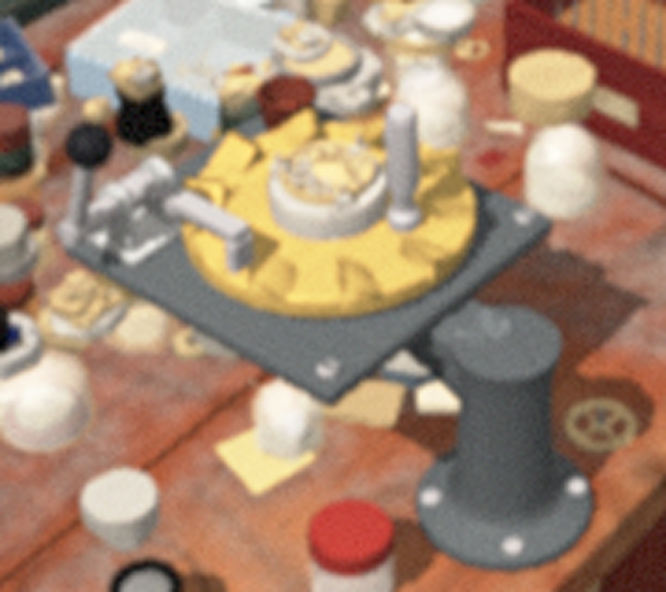

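```bash
cat > h.py <<'E'
import cv2,numpy as np
from rig import *
def ray(n,p):
    c=calibration(n); K=np.array(c["mtx"]);Rm=np.array(c["R"]);t=np.array(c["t"])
    o=-Rm.T@t; d=Rm.T@np.linalg.inv(K)@np.array([p[0],p[1],1.]); return o,d/np.linalg.norm(d)
def plane(n,p,z):
    o,d=ray(n,p); return o+d*(z-o[2])/d[2]
def tri(ps):
    A=np.zeros((3,3));b=np.zeros(3);rs=[ray(n,p) for n,p in ps]
    for o,d in rs:
        M=np.eye(3)-np.outer(d,d);A+=M;b+=M@o
    X=np.linalg.solve(A,b); return X,[np.linalg.norm((np.eye(3)-np.outer(d,d))@(X-o)) for o,d in rs]
def proj(n,X):
    c=calibration(n); q=np.array(c["mtx"])@(np.array(c["R"])@np.asarray(X)+np.array(c["t"])); return q[:2]/q[2]
E
python3 - <<'E'
from h import *
tz=lambda u,v:(230+u/4.5,180+v/4)
sz=lambda u,v:(210+u/3.7,190+v/3.7)
np.set_printoptions(precision=4,suppress=True)
B,e=tri([("top",tz(160,73)),("scene",sz(88,145))]);print("ball",B,e)
P,e=tri([("top",tz(385,287)),("scene",sz(402,112))]);print("post",P,e)
cor=[plane("top",tz(*p),.110) for p in [(225,45),(570,95),(515,415),(158,370)]]
loc=np.array([[90,80],[90,-72],[-72,-72],[-72,80]])/1000
Q=np.array(cor)[:,:2]
H=(loc-loc.mean(0)).T@(Q-Q.mean(0));U,S,V=np.linalg.svd(H);R=V.T@U.T
c=Q.mean(0)-R@loc.mean(0);yaw=np.arctan2(R[1,0],R[0,0]);print("c",c,"yaw",yaw,np.degrees(yaw));print(Q-(loc@R.T+c))
im=cv2.imread("pics/top0.png");hsv=cv2.cvtColor(im,cv2.COLOR_BGR2HSV)
m=cv2.inRange(hsv,(20,120,90),(32,255,255));m[:180]=0;m[300:]=0;m[:,:265]=0;m[:,360:]=0
cn=max(cv2.findContours(m,0,1)[0],key=cv2.contourArea);el=cv2.fitEllipse(cv2.convexHull(cn));print(el, [plane("top",el[0],z) for z in(.114,.12,.124)])
Rt=np.block([[R,np.zeros((2,1))],[np.zeros((1,2)),1]]);C=np.array([*c,.124])
print("ball loc",Rt.T@(B-C)*1e3,"post loc",Rt.T@(P-C)*1e3)
print("foot pred",c-R@[.1,0], plane("top",tz(335,485),0))
E
```

```text
ball [0.523  0.1972 0.1867] [np.float64(0.0013025470425582174), np.float64(0.001302547042558189)]
post [0.4405 0.0954 0.1824] [np.float64(0.0012243377128781055), np.float64(0.0012243377128781003)]
c [0.4732 0.1048] yaw -0.013251532842882748 -0.7592569039761788
[[-0.0011 -0.0018]
 [-0.0027  0.0016]
 [ 0.003   0.002 ]
 [ 0.0008 -0.0018]]
((312.2596435546875, 239.90557861328125), (68.84075164794922, 70.265380859375), 69.2989501953125) [array([0.4761, 0.1065, 0.114 ]), array([0.4747, 0.1062, 0.12  ]), array([0.4737, 0.1061, 0.124 ])]
ball loc [48.545  93.0661 62.6969] post loc [-32.5602  -9.7906  58.3515]
foot pred [0.3732 0.1061] [0.3753 0.1083 0.    ]
```

```bash
python3 -m pendant '[-0.01,0,0,-7.8,-1,-0.01,0,0,-7.8,-1,-0.01,0,0,-7.8,-1,0,0,0,0,-1,0,-0.03,0.015,0,-1,0,-0.03,0.015,0,-1,0,-0.03,0.015,0,-1,0,-0.03,0.015,0,-1,0,-0.03,0.015,0,-1,0,-0.03,0.015,0,-1,0,-0.03,0.015,0,-1,0,0,0,0,-1]' 20
```

```text
time: 1.35
position: [0.3661, 0.3814, 0.2603]
orientation: [0.003, 0.707, -0.005, 0.707]
force: [0.6, -0.3, -1.0]
finger_gap: 0.0002
```

```bash
python3 -m pendant '[0,-0.023,0.0127,0,-1,0,-0.023,0.0127,0,-1,0,-0.023,0.0127,0,-1,0,-0.023,0.0127,0,-1,0,-0.023,0.0127,0,-1,0,-0.023,0.0127,0,-1,0,-0.023,0.0127,0,-1,0,-0.023,0.0127,0,-1,0,0,0,0,-1,0.02,0,0,0,-1,0,0,0,0,-1]'
python3 - <<'E'
from h import *
print(np.round(get_state()["position"],4),np.round(get_state()["force"],2))
for n in ("scene","top","wrist"):
    im=read_camera(n)[:,:,::-1]; cv2.imwrite(f"pics/{n}1.png",im)
    if n=="scene": cv2.imwrite("pics/scene1z.png",cv2.resize(im[150:330,190:390],None,fx=3.3,fy=3.3,interpolation=2))
    if n=="top": cv2.imwrite("pics/top1z.png",cv2.resize(im[150:330,210:390],None,fx=3.3,fy=3.3,interpolation=2))
E
```

```text
time: 2.45
position: [0.4626, 0.203, 0.239]
orientation: [-0.0, 0.709, -0.001, 0.706]
force: [0.3, -0.6, -0.9]
finger_gap: -0.0003
[0.4626 0.203  0.239 ] [ 0.33 -0.57 -0.92]
```

View pics/scene1z.png

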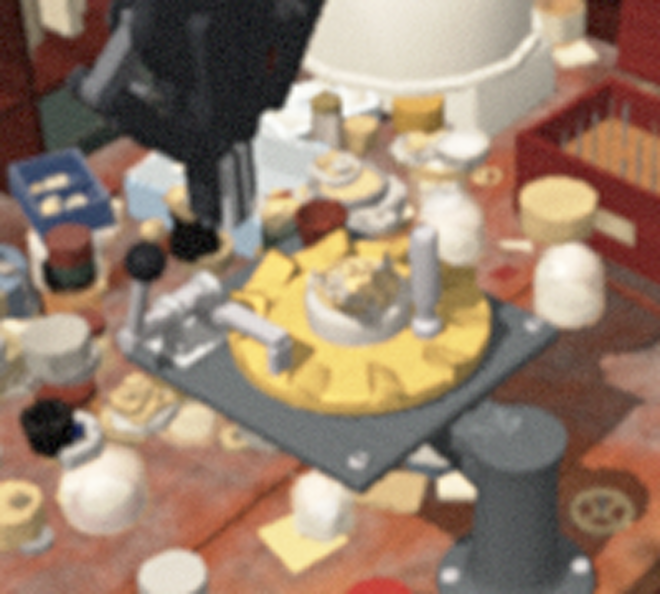

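View pics/top1z.png

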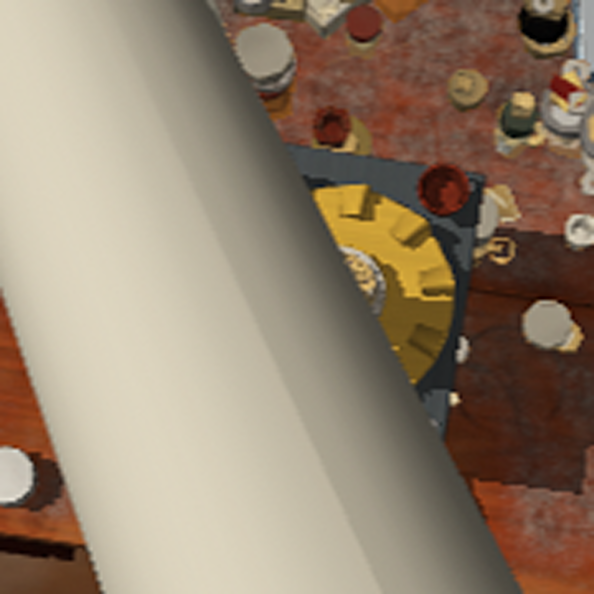

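View pics/wrist1.png

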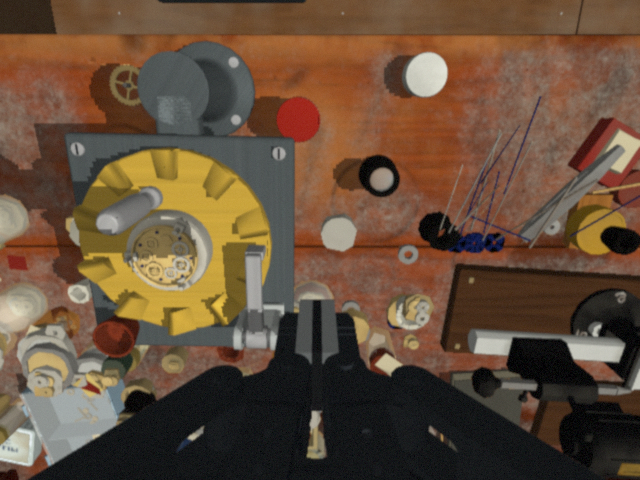

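The wrist view shows the table clearly: post top at (112,222), pawl arm along (255,285), and shut fingertips at (318,310). In the scene view the fingers are at zoomed (225,225), clear of the ball at (145,262). Next I descend beside the ball.

```bash
python3 -m pendant '[0,-0.006,0,0,-1,0.016,0,0,0,-1,0.016,0,0,0,-1,0.016,0,0,0,-1,0.015,0,0,0,-1,0,0,0,0,-1,0,0,0,0,-1]'
python3 - <<'E'
from h import *
print(np.round(get_state()["position"],4),np.round(get_state()["force"],2))
im=read_camera("scene")[:,:,::-1]; cv2.imwrite("pics/scene2z.png",cv2.resize(im[150:330,190:390],None,fx=3.3,fy=3.3,interpolation=2))
print(get_state()["time"])
E
```

```text
time: 3.3
position: [0.4648, 0.1969, 0.1789]
orientation: [-0.0, 0.707, 0.0, 0.707]
force: [0.5, -0.4, 0.5]
finger_gap: 0.0001
[0.4648 0.1969 0.1789] [ 0.55 -0.38  0.51]
3.35
```

View pics/scene2z.png

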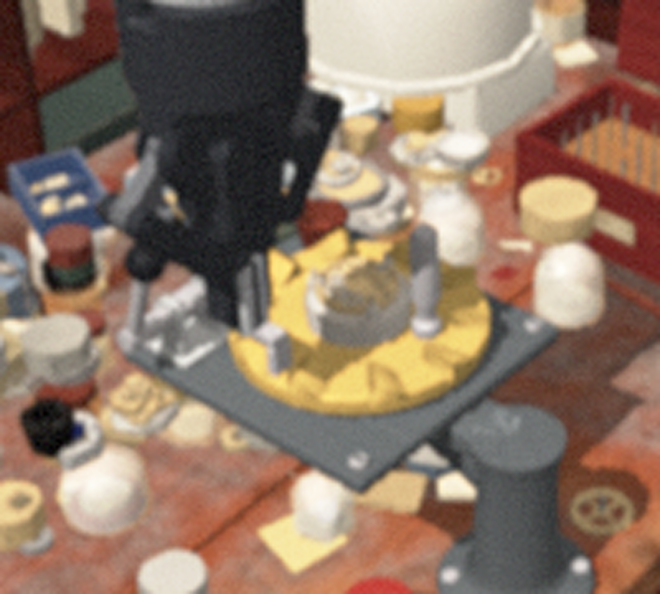

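```bash
python3 -m pendant '[0.003,0,0.008,0,-1,0,0,0.01,0,-1,0,0,0.008,0,-1,0,0,0.006,0,-1,0,0,0.006,0,-1,0,0,0.006,0,-1,0,0,0.006,0,-1,0,0,0.006,0,-1,0,0,0.006,0,-1,0,0,0.006,0,-1]'
python3 - <<'E'
from h import *
print(np.round(get_state()["position"],4),np.round(get_state()["force"],2))
im=read_camera("scene")[:,:,::-1]; cv2.imwrite("pics/scene3z.png",cv2.resize(im[150:330,190:390],None,fx=3.3,fy=3.3,interpolation=2))
E
```

```text
time: 4.35
position: [0.5332, 0.1968, 0.1753]
orientation: [-0.0, 0.707, 0.0, 0.707]
force: [-0.7, 0.4, 0.6]
finger_gap: 0.0001
[0.5332 0.1968 0.1753] [-0.72  0.43  0.59]
```

View pics/scene3z.png

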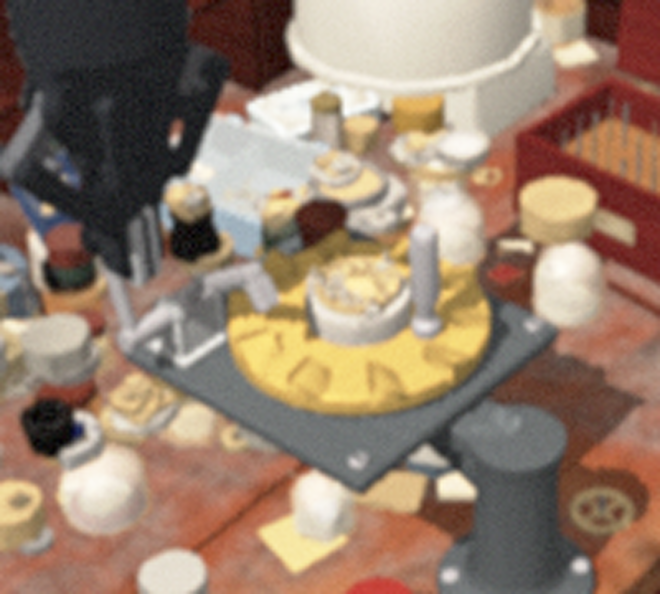

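The pawl arm has risen, with its nose now at zoomed (260,290), but it is not yet past centre. I keep pushing.

```bash
python3 -m pendant '[0,0,0.005,0,-1,0,0,0.005,0,-1,0,0,0.005,0,-1,0,0,0,0,-1,0,0,0,0,-1]'
python3 - <<'E'
from h import *
print(np.round(get_state()["position"],4),np.round(get_state()["force"],2))
im=read_camera("scene")[:,:,::-1]; cv2.imwrite("pics/scene4z.png",cv2.resize(im[150:330,190:390],None,fx=3.3,fy=3.3,interpolation=2))
E
```

```text
time: 4.9
position: [0.5476, 0.1969, 0.1752]
orientation: [-0.0, 0.707, 0.0, 0.707]
force: [0.1, 0.2, 0.0]
finger_gap: 0.0002
[0.5476 0.1969 0.1752] [0.15 0.2  0.04]
```

View pics/scene4z.png

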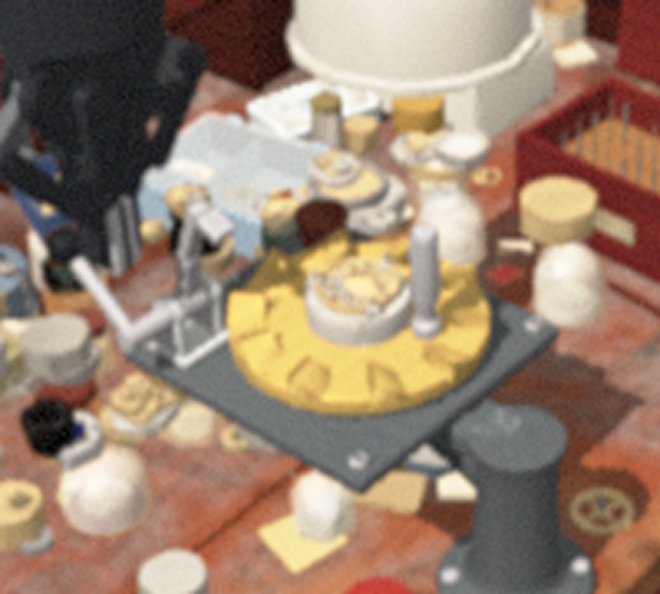

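The pawl is fully raised, with its arm pointing up at zoomed (195,240) and the ball at (62,248), and there is no contact. Next I go up and over to the post.

```bash
python3 -m pendant '[-0.016,0,0,0,-1,-0.017,0,0,0,-1,-0.017,0,0,0,-1,-0.017,0,0,0,-1,0,-0.0237,-0.018,0,-1,0,-0.0237,-0.018,0,-1,0,-0.0237,-0.018,0,-1,0,-0.0237,-0.018,0,-1,0,-0.0237,-0.018,0,-1,0,-0.0237,-0.018,0,-1,0,0,0,0,-1,0,0,0,0,-1]'
python3 - <<'E'
from h import *
print(np.round(get_state()["position"],4),np.round(get_state()["force"],2))
for n,a,b in (("scene",150,190),("wrist",0,0)):
    im=read_camera(n)[:,:,::-1]; 
    if n=="scene": im=cv2.resize(im[a:a+180,b:b+200],None,fx=3.3,fy=3.3,interpolation=2)
    cv2.imwrite(f"pics/{n}5z.png",im)
E
```

```text
time: 6.15
position: [0.4397, 0.0544, 0.2427]
orientation: [0.0, 0.707, -0.0, 0.707]
force: [0.4, -1.0, 0.4]
finger_gap: 0.0004
[0.4397 0.0544 0.2427] [ 0.44 -1.03  0.36]
```

View pics/scene5z.png

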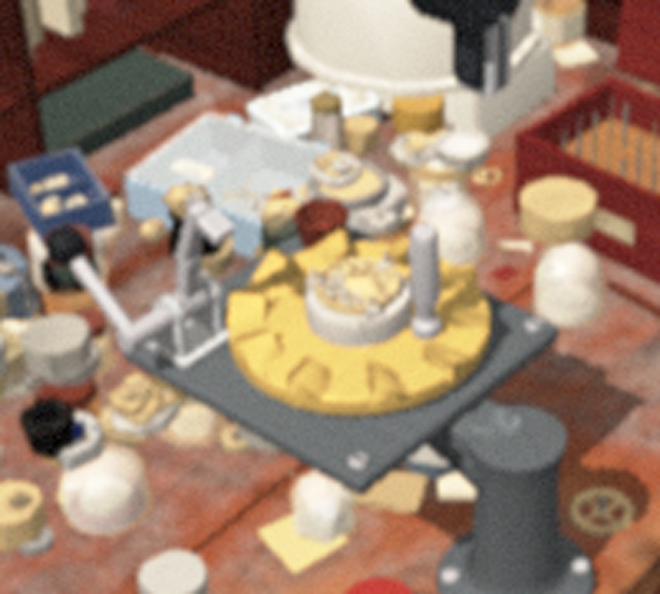

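View pics/wrist5z.png

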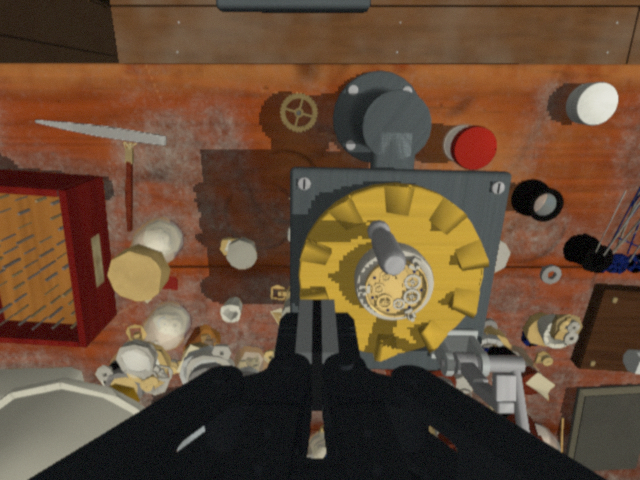

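Run:
```python
from h import *
print(tri([("top",(484,125)),("scene",(311,55))]))
print(tri([("top",(417,165)),("scene",(278,172))]), tri([("top",(450,207)),("scene",(335,185))]))
print(tri([("wrist",(0,0))]) if 0 else "")
```

```text
(array([ 0.64539245, -0.13993785,  0.33674021]), [np.float64(0.0021682802895988907), np.float64(0.002168280289598883)])
(array([ 0.66355194, -0.06514103,  0.11493898]), [np.float64(0.012619728384844306), np.float64(0.012619728384844398)]) (array([ 0.59482833, -0.14938315,  0.07197029]), [np.float64(0.0034908282590771517), np.float64(0.003490828259077145)])
```

The lamp is about 0.29 m away, so it is clear. The wrist view shows the post top at (394,260) and the shut fingers at (318,310), with the fingers on the -y side of the post as planned. I descend, then approach.

```bash
python3 -m pendant '[0.02,0,0,0,-1,0.02,0,0,0,-1,0.02,0,0,0,-1,0.012,0,0,0,-1,0.012,0,0,0,-1,0,0,0,0,-1,0,0.005,0,0,-1,0,0.005,0,0,-1,0,0.005,0,0,-1,0,0.004,0,0,-1,0,0,0,0,-1]'
python3 - <<'E'
from h import *
print(np.round(get_state()["position"],4),np.round(get_state()["force"],2))
for n,a,b in (("scene",150,190),("wrist",0,0)):
    im=read_camera(n)[:,:,::-1]; 
    if n=="scene": im=cv2.resize(im[a:a+180,b:b+200],None,fx=3.3,fy=3.3,interpolation=2)
    cv2.imwrite(f"pics/{n}6z.png",im)
E
```

```text
time: 7.35
position: [0.4399, 0.0745, 0.1587]
orientation: [-0.001, 0.707, 0.001, 0.707]
force: [-0.1, -0.3, 0.2]
finger_gap: 0.0002
[0.4399 0.0745 0.1587] [-0.11 -0.28  0.17]
```

View pics/scene6z.png

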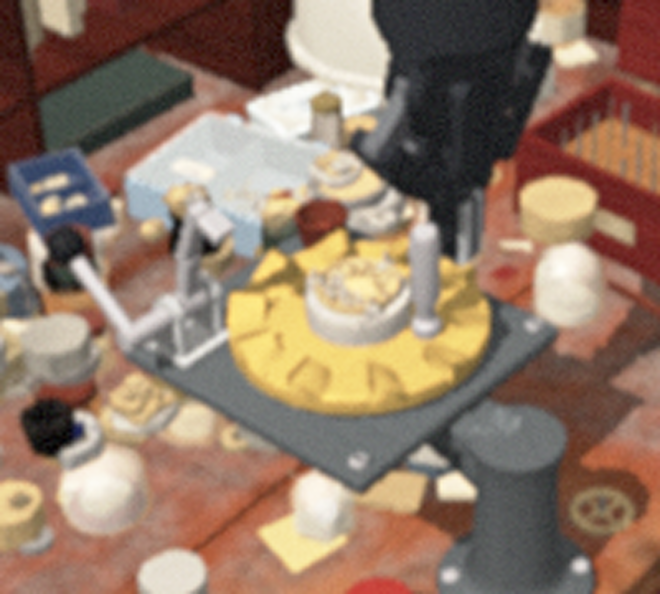

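View pics/wrist6z.png

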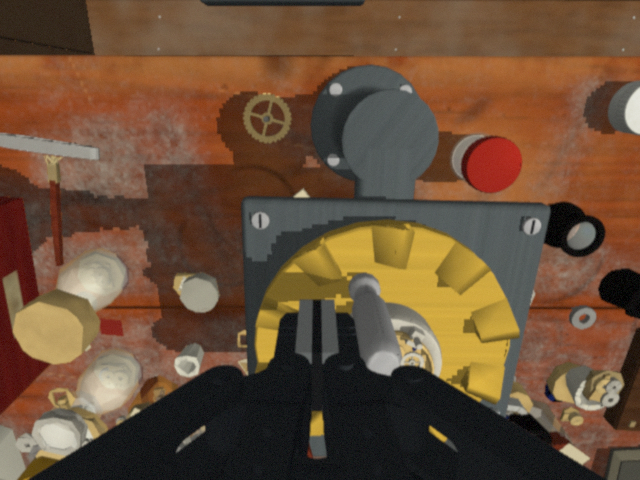

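```bash
python3 -m pendant '[0,0.003,0,0,-1,0,0.003,0,0,-1,0,0.003,0,0,-1,0,0.003,0,0,-1,0,0,0,0,-1]'
python3 - <<'E'
from h import *
print(np.round(get_state()["position"],4),np.round(get_state()["force"],2))
for n,a,b in (("scene",150,190),("wrist",0,0)):
    im=read_camera(n)[:,:,::-1]; 
    if n=="scene": im=cv2.resize(im[a:a+180,b:b+200],None,fx=3.3,fy=3.3,interpolation=2)
    cv2.imwrite(f"pics/{n}7z.png",im)
E
```

```text
time: 7.95
position: [0.4397, 0.0863, 0.1582]
orientation: [-0.0, 0.707, 0.001, 0.707]
force: [0.5, -0.9, -0.7]
finger_gap: 0.0003
[0.4397 0.0863 0.1582] [ 0.53 -0.93 -0.67]
```

View pics/wrist7z.png

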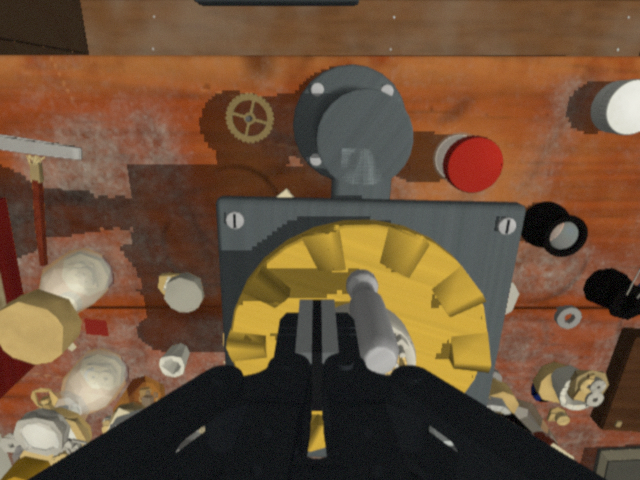

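```bash
cat >> h.py <<'E'
from scipy.spatial.transform import Rotation as Rn
def wplane(p,z,pos,q):
    c=calibration("wrist");M=np.array(c["mount"]);K=np.array(c["mtx"])
    d=Rn.from_quat(q).as_matrix()@M[:3,:3]@np.linalg.inv(K)@np.array([p[0],p[1],1.])
    o=Rn.from_quat(q).as_matrix()@M[:3,3]+np.array(pos); return o+d*(z-o[2])/d[2]
E
python3 - <<'E'
from h import *
q=[0,.7071,0,.7071]
print("pre: top",wplane((394,260),.185,[.4397,.0544,.2427],q),"base",wplane((376,230),.124,[.4397,.0544,.2427],q))
print("now: top",wplane((378,359),.185,[.4397,.0863,.1582],q),"upper-waist base",wplane((362,283),.124,[.4397,.0863,.1582],q))
p5=[.4397,.0544,.2427];p1=[0.4626,.203,.239]
for nm,p,w in (("5",p5,[(303,184),(498,187)]),("1",p1,[(77,149),(279,153)])): print(nm,[wplane(x,.110,p,q) for x in w])
p7=[.4397,.0863,.1582];print([wplane(x,.110,p7,q) for x in [(234,220),(506,227)]])
im=cv2.imread("pics/wrist7z.png");cv2.imwrite("pics/w7crop.png",cv2.resize(im[190:400,210:530],None,fx=2.5,fy=2.5,interpolation=2))
E
```

```text
pre: top [0.43734916 0.09500977 0.185     ] base [0.44096815 0.09404323 0.124     ]
now: top [0.4377421  0.10656878 0.185     ] upper-waist base [0.43939289 0.10768581 0.124     ]
5 [array([0.41272409, 0.04491979, 0.11      ]), array([0.41461548, 0.17781081, 0.11      ])]
1 [array([0.41187435, 0.04635102, 0.11      ]), array([0.41428509, 0.17813626, 0.11      ])]
[array([0.41255941, 0.04607948, 0.11      ]), array([0.41593128, 0.17843791, 0.11      ])]
```

View pics/w7crop.png

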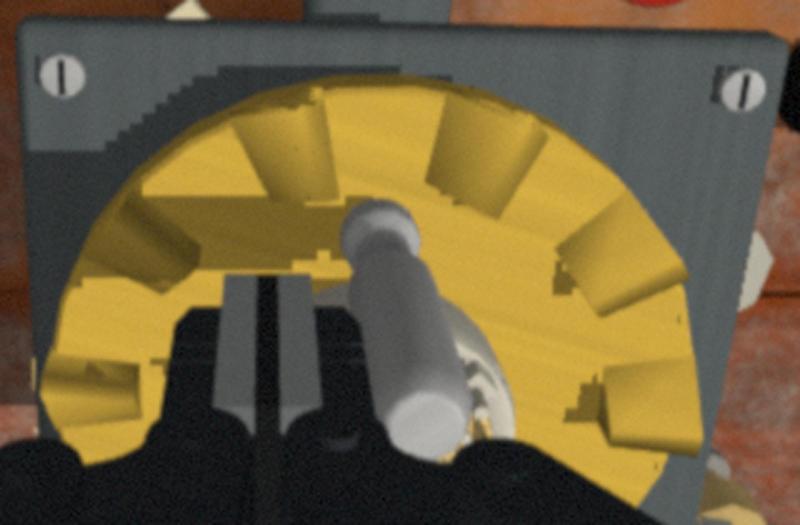

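View pics/scene7z.png

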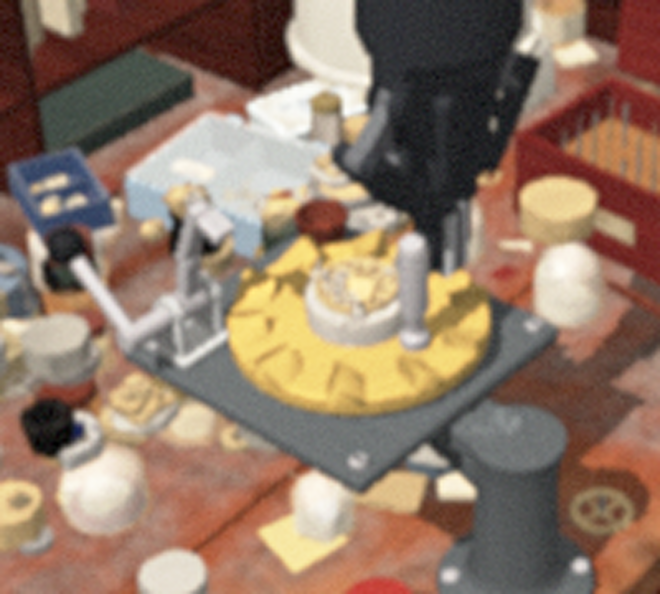

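The wheel is turning backward freely at under 1 N. The post's world y is about 0.107 and the target is about 0.1175, so I push another 10 mm.

```bash
python3 -m pendant '[0,0.0025,0,0,-1,0,0.0025,0,0,-1,0,0.0025,0,0,-1,0,0.0025,0,0,-1,0,0,0,0,-1,0,0,0,0,-1]'
python3 - <<'E'
from h import *
s=get_state();print(s["position"],s["orientation"],np.round(s["force"],2))
for n,a,b in (("scene",150,190),("wrist",0,0)):
    im=read_camera(n)[:,:,::-1]; 
    if n=="scene": im=cv2.resize(im[a:a+180,b:b+200],None,fx=3.3,fy=3.3,interpolation=2)
    else: cv2.imwrite(f"pics/w8.png",im);im=cv2.resize(im[190:400,190:510],None,fx=2.5,fy=2.5,interpolation=2)
    cv2.imwrite(f"pics/{n}8z.png",im)
E
```

```text
time: 8.65
position: [0.4401, 0.0963, 0.1584]
orientation: [-0.0, 0.707, 0.001, 0.707]
force: [0.0, -0.7, -0.2]
finger_gap: -0.0001
[0.44005741 0.09625668 0.15842762] [-1.53480592e-04  7.06791786e-01  6.82997568e-04  7.07421290e-01] [ 0.05 -0.66 -0.23]
```

View pics/wrist8z.png

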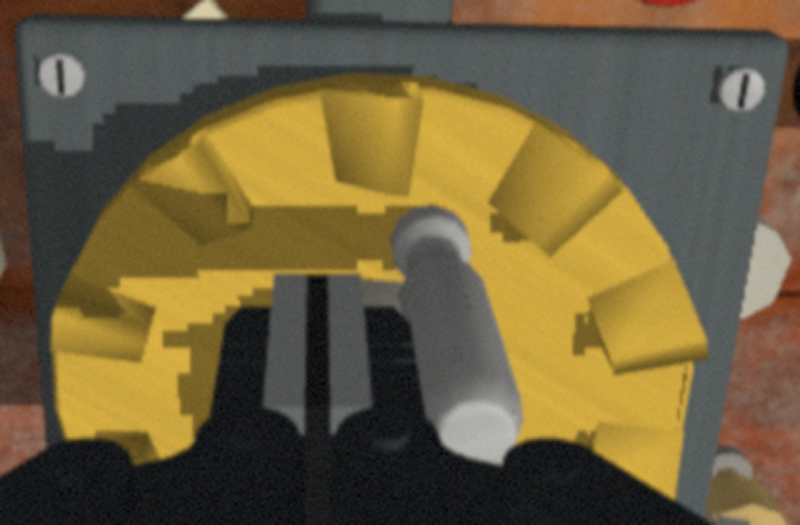

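View pics/scene8z.png

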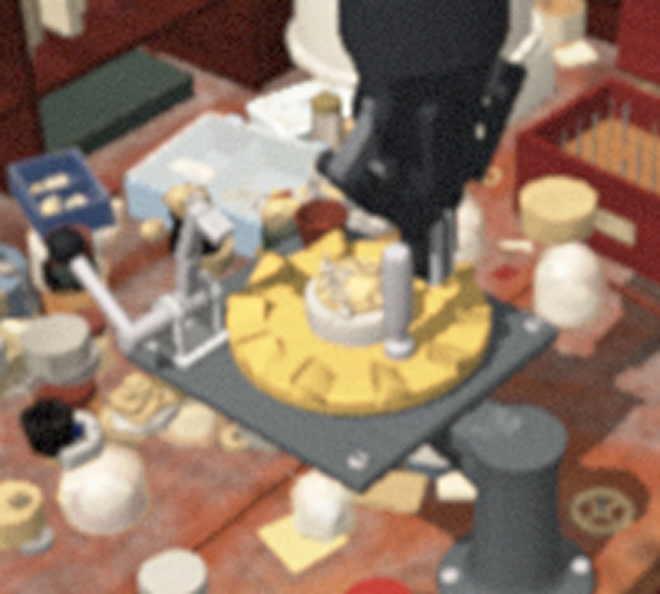

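Run:
```python
from h import *
im=cv2.imread("pics/wrist5z.png");cv2.imwrite("pics/w5crop.png",cv2.resize(im[160:370,260:530],None,fx=2.8,fy=2.8,interpolation=2))
a=cv2.imread("pics/scene5z.png")[220:430,210:510];b=cv2.imread("pics/scene8z.png")[220:430,210:510]
cv2.imwrite("pics/cmp.png",cv2.resize(np.vstack([a,b]),None,fx=1.4,fy=1.4))
```

```text
(no output)
```

View pics/w5crop.png

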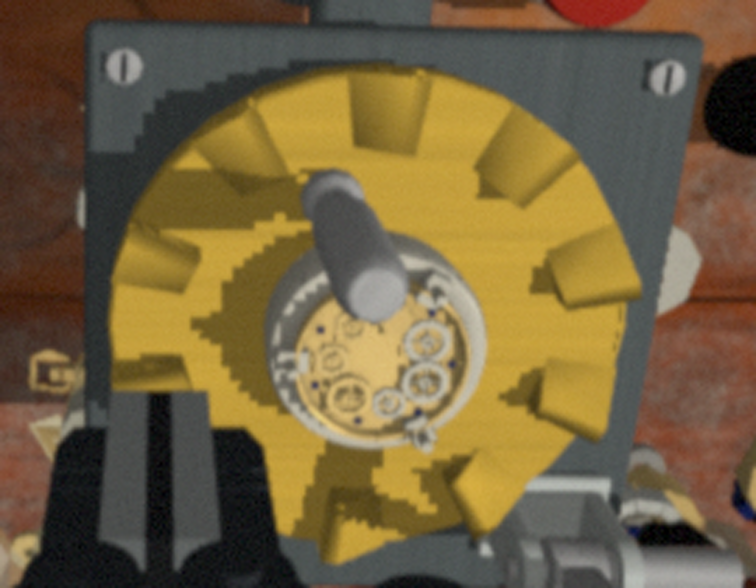

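View pics/cmp.png

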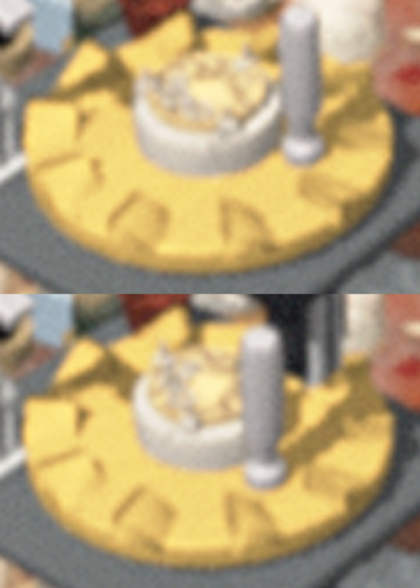

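Run:
```python
from h import *
q=[0,.7071,0,.7071]
A=[(350,75),(432,73),(515,108),(582,158),(418,155),(360,145),(527,206),(640,293),(568,307),(548,228)]
B=[(322,92),(421,92),(535,122),(620,185),(408,195),(337,181),(548,253),(706,352),(622,371),(590,298)]
for c in ((.474,.106),(.4745,.107)):
  r=[]
  for a,b in zip(A,B):
    w=[]
    pa=wplane((260+a[0]/2.8,160+a[1]/2.8),.124,[.4397,.0544,.2427],q);pb=wplane((190+b[0]/2.5,190+b[1]/2.5),.124,[.44006,.09626,.15843],q)
    f=lambda p:(np.arctan2(p[1]-c[1],p[0]-c[0]),np.hypot(p[0]-c[0],p[1]-c[1]))
    fa,fb=f(pa),f(pb);r.append((fb[0]-fa[0]+np.pi)%(2*np.pi)-np.pi);print(np.round([*fa,*fb,r[-1]],3))
  print(np.mean(r),np.median(r))
```

```text
[-3.021  0.063 -2.999  0.063  0.022]
[2.964 0.064 2.998 0.063 0.034]
[2.622 0.063 2.653 0.064 0.031]
[2.292 0.065 2.325 0.064 0.033]
[2.924 0.044 2.97  0.043 0.046]
[-3.048  0.046 -3.007  0.045  0.042]
[2.265 0.048 2.286 0.046 0.02 ]
[1.689 0.067 1.69  0.068 0.002]
[ 1.654  0.05   1.643  0.051 -0.011]
[ 2.103  0.049  2.006  0.048 -0.097]
0.012301345324943692 0.026539598165226108
[-3.006  0.064 -2.985  0.063  0.022]
[2.98  0.064 3.015 0.063 0.034]
[2.639 0.063 2.67  0.064 0.031]
[2.308 0.064 2.342 0.064 0.034]
[2.948 0.045 2.995 0.043 0.047]
[-3.028  0.047 -2.987  0.046  0.041]
[2.287 0.047 2.308 0.045 0.022]
[1.698 0.067 1.7   0.067 0.002]
[ 1.666  0.049  1.654  0.05  -0.012]
[ 2.122  0.049  2.025  0.047 -0.097]
0.012347962748710816 0.02637598225002402
```

The tooth corners show the wheel has gone back about 0.60 rad from its start, roughly 0.02–0.03 short of one notch. I add 1 mm, then back off and rise.

```bash
python3 -m pendant '[0,0.001,0,0,-1,0,0,0,0,-1,0,-0.004,0,0,-1,0,-0.008,0,0,-1,0,-0.01,0,0,-1,0,-0.01,0,0,-1,0,-0.01,0,0,-1,-0.02,0,0,0,-1,-0.022,0,0,0,-1,-0.022,0,0,0,-1,-0.02,0,0,0,-1,0,0,0,0,-1]' && python3 -m pendant '[0,0,0,0,-1]'
python3 - <<'E'
from h import *
s=get_state();print(s["position"],s["orientation"],np.round(s["force"],2))
for n,a,b in (("scene",150,190),("wrist",0,0)):
    im=read_camera(n)[:,:,::-1]; 
    if n=="scene": im=cv2.resize(im[a:a+180,b:b+200],None,fx=3.3,fy=3.3,interpolation=2)
    else: im=cv2.resize(im[160:370,260:530],None,fx=2.8,fy=2.8,interpolation=2)
    cv2.imwrite(f"pics/{n}9z.png",im)
E
```

```text
time: 9.95
position: [0.4416, 0.0541, 0.2449]
orientation: [0.0, 0.705, 0.0, 0.709]
force: [0.5, -0.8, 0.9]
finger_gap: 0.0004
time: 10.05
position: [0.4398, 0.054, 0.2423]
orientation: [0.0, 0.707, -0.0, 0.707]
force: [-0.4, -0.3, -0.3]
finger_gap: 0.0003
[0.439786   0.05399873 0.24231669] [ 3.39876601e-05  7.06828934e-01 -8.83880314e-05  7.07384513e-01] [-0.37 -0.26 -0.35]
```

View pics/wrist9z.png

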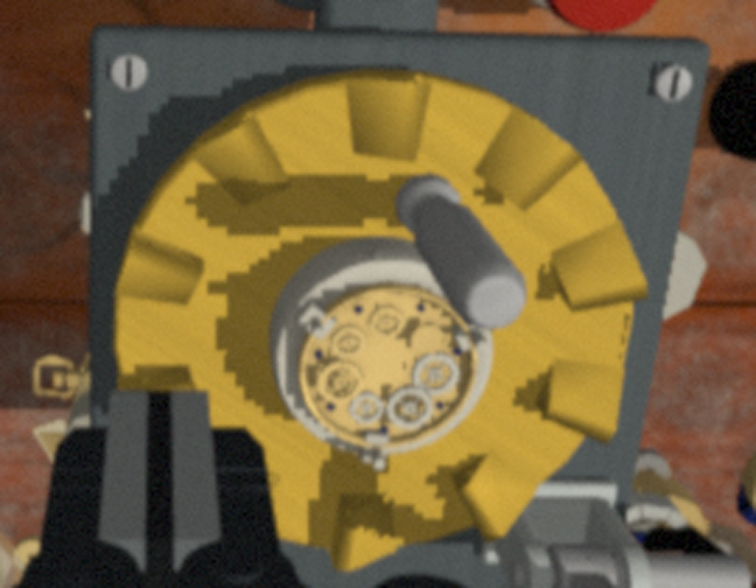

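View pics/scene9z.png

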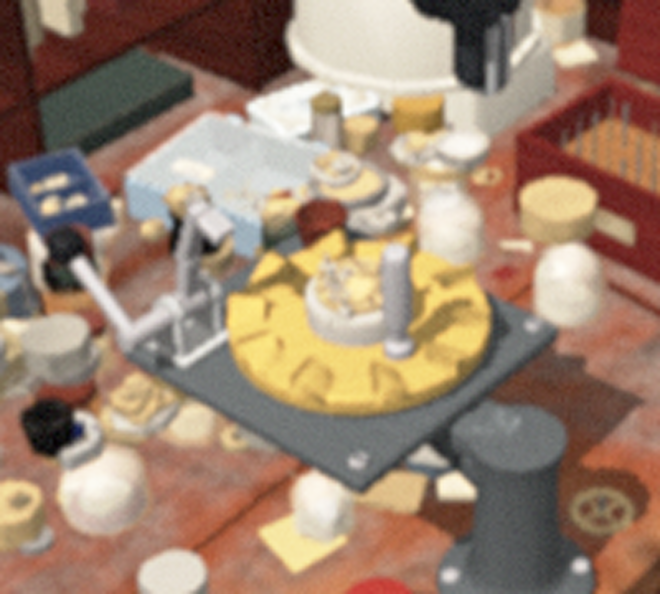

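Run:
```python
from h import *
q=[0,.7071,0,.7071]
A=[(350,75),(432,73),(515,108),(582,158),(418,155),(360,145),(527,206),(640,293)]
B=[(348,80),(431,79),(516,115),(584,163),(415,160),(355,152),(523,210),(648,298)]
pz=[[.4397,.0544,.2427],[.4398,.0540,.2423]]
c=(.474,.106);r=[]
for a,b in zip(A,B):
    f=lambda p:np.arctan2(p[1]-c[1],p[0]-c[0])
    w=[wplane((260+p[0]/2.8,160+p[1]/2.8),.124,P,q) for p,P in zip((a,b),pz)]
    r.append((f(w[1])-f(w[0])+np.pi)%(2*np.pi)-np.pi)
print(np.round(r,3))
for p,P in zip(((124,67),(129,72)),pz): print(wplane((260+p[0]/2.8,160+p[1]/2.8),.110,P,q))
for p,P in zip(((667,77),(673,83)),pz): print(wplane((260+p[0]/2.8,160+p[1]/2.8),.110,P,q))
print("post",[wplane((260+p[0]/2.8,160+p[1]/2.8),.185,P,q) for p,P in zip(((376,292),(496,302)),pz)])
```

```text
[ 0.016  0.006 -0.012 -0.015  0.019  0.038  0.003 -0.021]
[0.41267757 0.04579471 0.11      ]
[0.41392284 0.04661104 0.11      ]
[0.41496599 0.17800725 0.11      ]
[0.41646202 0.17910646 0.11      ]
post [array([0.43980148, 0.09531615, 0.185     ]), array([0.4417453 , 0.11763619, 0.185     ])]
```

The wheel is within about 0.03 rad of one notch back (post moved 21.4 of 22.2 mm), and the pawl is still raised. Now I go over to the far side of the ball.

```bash
python3 -m pendant '[0,0.0179,0.0217,0,-1,0,0.0179,0.0217,0,-1,0,0.0179,0.0217,0,-1,0,0.0179,0.0217,0,-1,0,0.0179,0.0217,0,-1,0,0.0179,0.0217,0,-1,0,0.0179,0.0217,0,-1,0,0.0179,0.0217,0,-1,0,0,0,0,-1,0,0,0,0,-1]'
python3 - <<'E'
from h import *
s=get_state();print(s["position"],np.round(s["force"],2))
for n,a,b in (("scene",150,190),("wrist",0,0)):
    im=read_camera(n)[:,:,::-1]; 
    if n=="scene": im=cv2.resize(im[100:330,150:390],None,fx=2.6,fy=2.6,interpolation=2)
    cv2.imwrite(f"pics/{n}10z.png",im)
E
```

```text
time: 11.15
position: [0.6123, 0.1979, 0.2403]
orientation: [-0.001, 0.708, 0.0, 0.706]
force: [-0.2, 0.2, 0.2]
finger_gap: 0.0001
[0.61227499 0.19790848 0.2402613 ] [-0.18  0.19  0.23]
```

View pics/wrist10z.png

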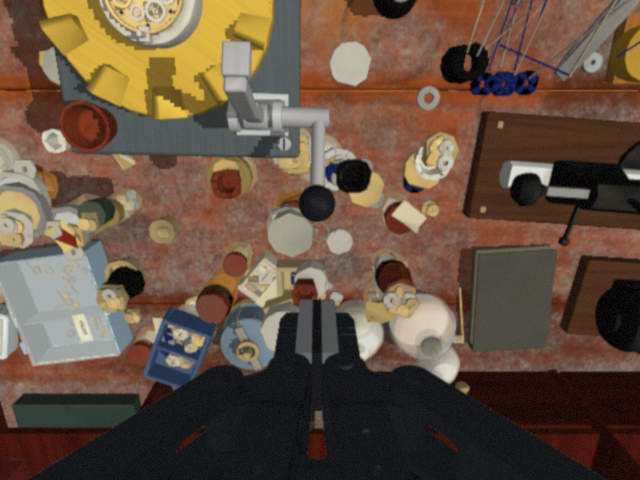

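View pics/scene10z.png

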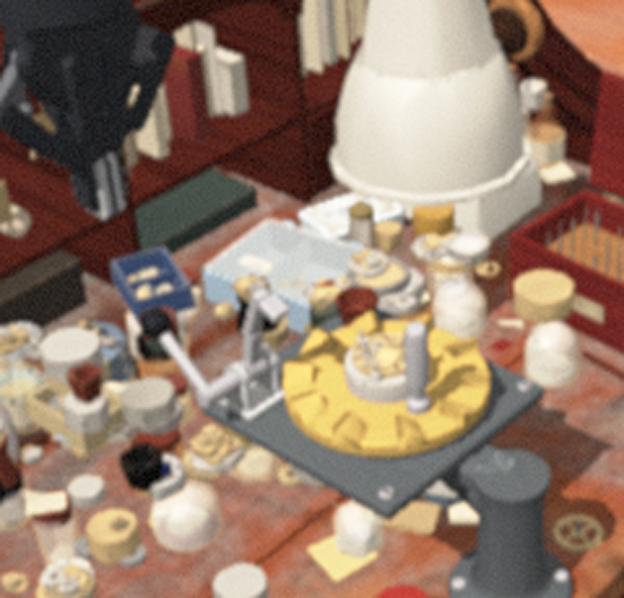

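Run:
```python
from h import *
print("ball",wplane((317,204),.171,[.6123,.1979,.2403],[-.0005,.7076,0,.7066]))
for p in [(240,112),(271,118),(299,125),(320,118),(265,187)]: print(p,plane("top",p,.06))
for n,p in [("dome top",(104,260)),("dome2",(137,262)),("brown",(182,235)),("disc",(207,252))]: print(n,[np.round(plane("scene",p,z),3) for z in (.05,.1,.15)])
im=cv2.imread("pics/scene0.png");cv2.imwrite("pics/sL.png",cv2.resize(im[190:370,70:300],None,fx=3.2,fy=3.2,interpolation=2))
```

```text
ball [0.58257372 0.1978519  0.171     ]
(240, 112) [0.73749233 0.29664014 0.06      ]
(271, 118) [0.73356423 0.23097488 0.06      ]
(299, 125) [0.72654741 0.17137431 0.06      ]
(320, 118) [0.74834849 0.13077767 0.06      ]
(265, 187) [0.58367487 0.21855368 0.06      ]
dome top [array([0.792, 0.284, 0.05 ]), array([0.727, 0.313, 0.1  ]), array([0.663, 0.341, 0.15 ])]
dome2 [array([0.739, 0.251, 0.05 ]), array([0.679, 0.282, 0.1  ]), array([0.619, 0.313, 0.15 ])]
brown [array([0.74 , 0.147, 0.05 ]), array([0.68 , 0.187, 0.1  ]), array([0.619, 0.227, 0.15 ])]
disc [array([0.662, 0.154, 0.05 ]), array([0.608, 0.193, 0.1  ]), array([0.554, 0.232, 0.15 ])]
```

View pics/sL.png

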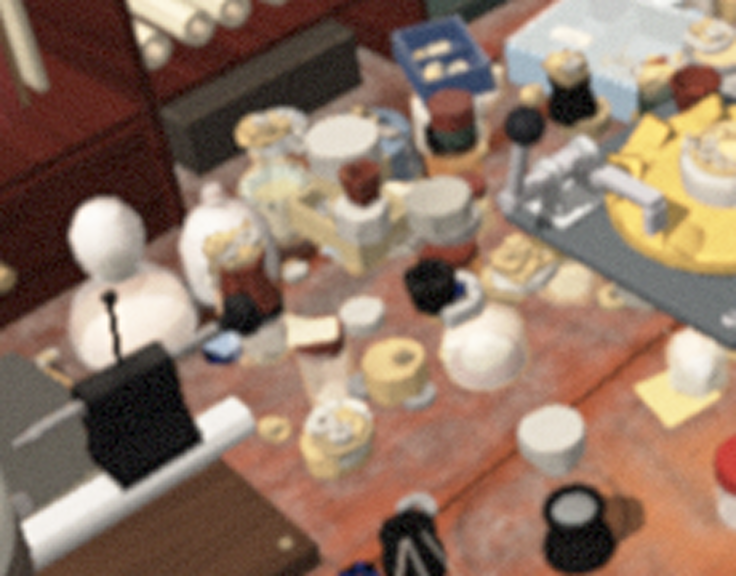

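The ball is at about (0.583, 0.198) and the fingers are about 8 mm beyond it. The neighbouring jars are below 0.1 m. I descend with a little more clearance and then push toward the wheel.

```bash
python3 -m pendant '[0,0,0.004,0,-1,0.018,0,0,0,-1,0.018,0,0,0,-1,0.018,0,0,0,-1,0.018,0,0,0,-1,0.002,0,0,0,-1,0,0,0,0,-1]'
python3 - <<'E'
from h import *
s=get_state();print(s["position"],np.round(s["force"],2))
im=read_camera("scene")[:,:,::-1];cv2.imwrite("pics/scene11z.png",cv2.resize(im[100:330,150:390],None,fx=2.6,fy=2.6,interpolation=2))
E
```

```text
time: 11.95
position: [0.617, 0.1973, 0.1683]
orientation: [-0.0, 0.707, -0.0, 0.707]
force: [-0.2, 0.6, -0.7]
finger_gap: 0.0001
[0.61698909 0.19727085 0.16828032] [-0.24  0.56 -0.66]
```

View pics/scene11z.png

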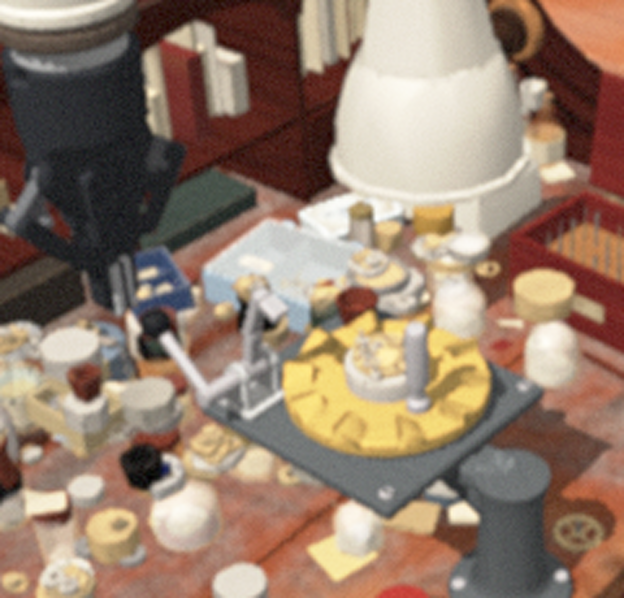

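```bash
python3 -m pendant '[0.004,0,0,0,-1,0,0,-0.006,0,-1,0,0,-0.006,0,-1,0,0,-0.006,0,-1,0,0,-0.006,0,-1,0,0,-0.006,0,-1,0,0,-0.006,0,-1,0,0,-0.006,0,-1,0,0,-0.005,0,-1,0,0,0,0,-1]'
python3 - <<'E'
from h import *
s=get_state();print(s["position"],np.round(s["force"],2))
im=read_camera("scene")[:,:,::-1];cv2.imwrite("pics/scene12z.png",cv2.resize(im[100:330,150:390],None,fx=2.6,fy=2.6,interpolation=2))
E
```

```text
time: 13.0
position: [0.5679, 0.1981, 0.1636]
orientation: [-0.001, 0.708, 0.0, 0.706]
force: [0.0, 0.6, 0.5]
finger_gap: -0.0001
[0.5679337  0.1980843  0.16358076] [0.02 0.59 0.53]
```

View pics/scene12z.png

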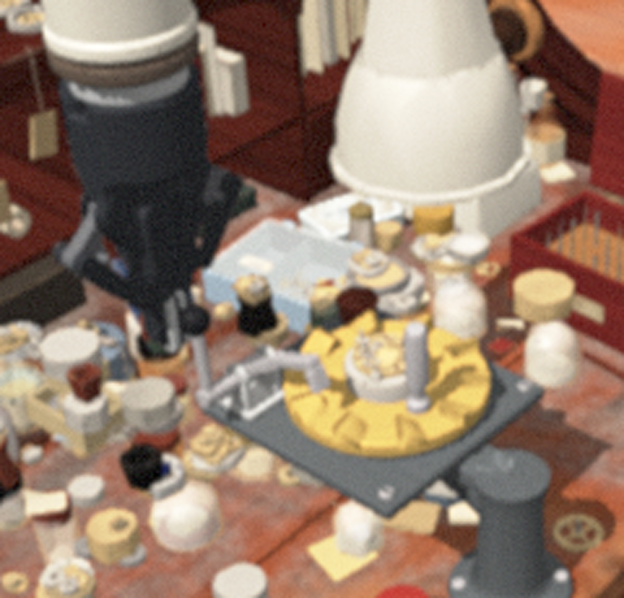

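The pawl is near centre, with its nose at (318,372) and still up. I continue slowly.

```bash
python3 -m pendant '[0,0,-0.004,0,-1,0,0,-0.004,0,-1,0,0,-0.004,0,-1,0,0,0,0,-1,0,0,0,0,-1]'
python3 - <<'E'
from h import *
s=get_state();print(s["position"],np.round(s["force"],2))
im=read_camera("scene")[:,:,::-1];cv2.imwrite("pics/scene13z.png",cv2.resize(im[100:330,150:390],None,fx=2.6,fy=2.6,interpolation=2))
E
```

```text
time: 13.55
position: [0.5581, 0.1979, 0.1643]
orientation: [-0.0, 0.707, 0.0, 0.707]
force: [0.8, 0.2, 0.1]
finger_gap: -0.0001
[0.55813891 0.1979221  0.16427282] [0.77 0.21 0.15]
```

View pics/scene13z.png

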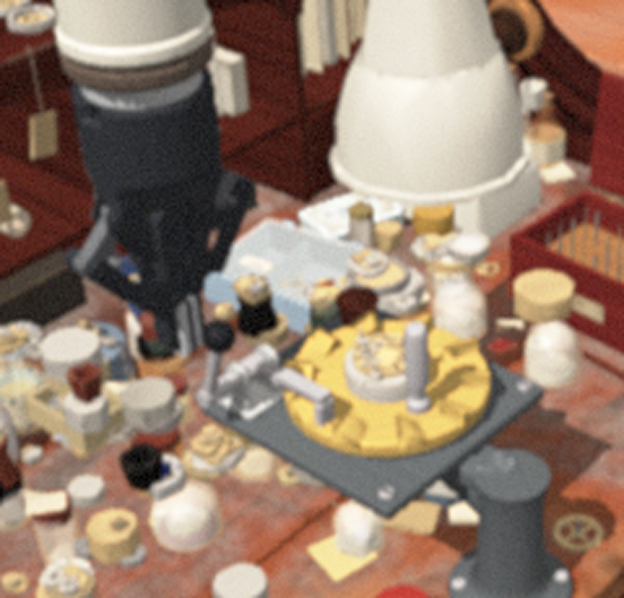

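The ball is back at scene pixel (233.8,228.8), against (233.8,229.2) at the start, so the pawl has dropped. I back off, rise, and verify.

```bash
python3 -m pendant '[0,0,0.01,0,-1,0,0,0.02,0,-1,0,0,0.02,0,-1,-0.02,0,0,0,-1,-0.025,0,0,0,-1,-0.025,0,0,0,-1,-0.025,0,0,0,-1,0,0.025,0,0,-1,0,0.03,0,0,-1,0,0.03,0,0,-1,0,0,0,0,-1,0,0,0,0,-1]'
python3 - <<'E'
from h import *
s=get_state();print(s["position"],np.round(s["force"],2))
im=read_camera("scene")[:,:,::-1];cv2.imwrite("pics/scene14.png",im)
a=cv2.imread("pics/scene0.png")
cv2.imwrite("pics/cmp14.png",cv2.resize(np.hstack([a[215:285,220:350],im[215:285,220:350]]),None,fx=3,fy=4.5,interpolation=2))
w=read_camera("wrist")[:,:,::-1];cv2.imwrite("pics/wrist14.png",w)
w=read_camera("top")[:,:,::-1];cv2.imwrite("pics/top14.png",w)
def ball(im):
    m=(cv2.cvtColor(im,cv2.COLOR_BGR2GRAY)<60).astype(np.uint8);m[:222]=0;m[237:]=0;m[:,:226]=0;m[:,242:]=0
    n,l,st,ce=cv2.connectedComponentsWithStats(m);k=1+np.argmax(st[1:,4]);return ce[k],st[k]
print(ball(a),ball(im))
E
```

```text
time: 14.8
position: [0.6084, 0.2837, 0.259]
orientation: [-0.001, 0.707, 0.001, 0.707]
force: [-1.0, -1.1, -0.1]
finger_gap: 0.0
[0.60843422 0.28370552 0.25899698] [-0.97 -1.09 -0.09]
(array([233.64220183, 228.99082569]), array([228, 224,  12,  11, 109], dtype=int32)) (array([233.73394495, 228.99082569]), array([228, 224,  12,  11, 109], dtype=int32))
```

View pics/cmp14.png

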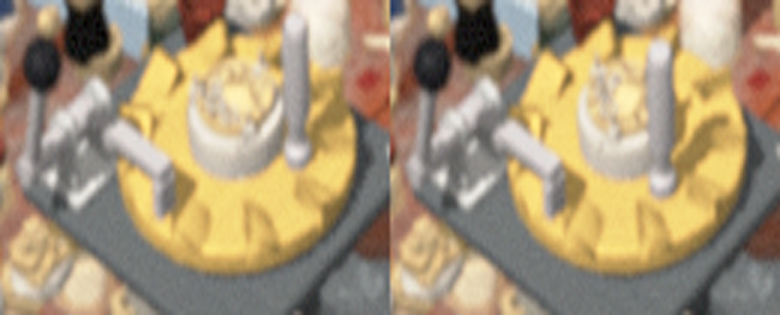

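View pics/wrist14.png

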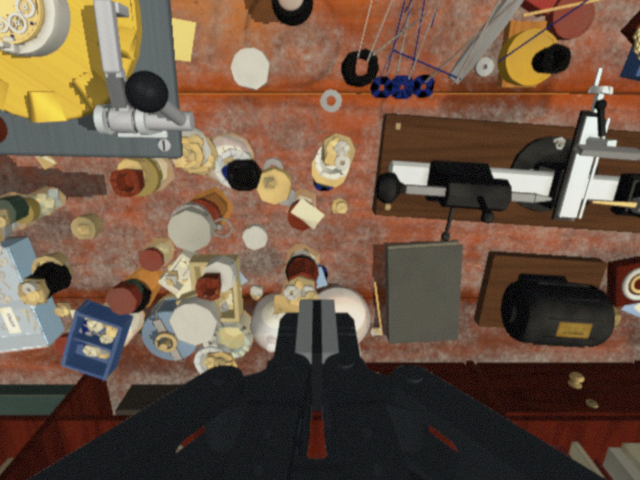

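View pics/top14.png

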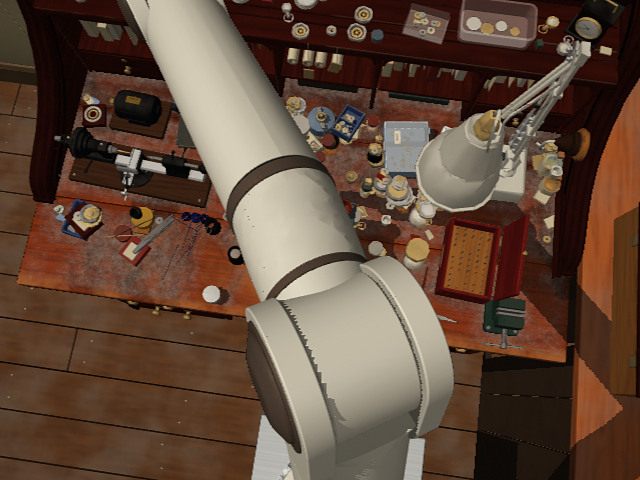

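Run:
```python
from h import *
a=cv2.GaussianBlur(cv2.imread("pics/scene0.png"),(5,5),0);b=cv2.GaussianBlur(cv2.imread("pics/scene14.png"),(5,5),0)
d=cv2.absdiff(a,b).max(2)>40
d=d.astype(np.uint8);d[:200]=0;d[:,:200]=0;d[:,520:]=0
n,l,st,ce=cv2.connectedComponentsWithStats(d);print([tuple(s) for s in st[1:] if s[4]>15])
# post position from the scene view, plane z=0.185
g=cv2.imread("pics/scene14.png");cv2.imwrite("pics/fin.png",cv2.resize(g[190:360,200:440],None,fx=3.3,fy=3.3,interpolation=2))
```

```text
[(np.int32(332), np.int32(200), np.int32(14), np.int32(22), np.int32(176)), (np.int32(305), np.int32(218), np.int32(19), np.int32(41), np.int32(471)), (np.int32(327), np.int32(234), np.int32(10), np.int32(8), np.int32(51))]
```

View pics/fin.png

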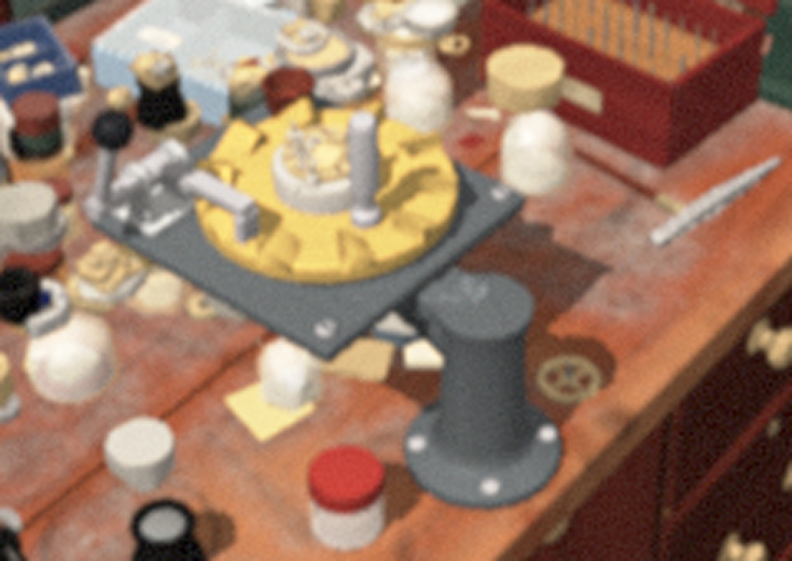

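The only differences from the start picture are the turned holder and post, and a patch of arm shadow beside the white jar at (327,217), which is unmoved. I hand in.

```bash
python3 -c "
from rig import *
s=get_state();print(s['time'],s['force'],max(abs(s['qvel'])))
print(close_job())"
```

```text
14.95 [ 0.80237641 -0.96867175  0.67197619] 0.00606603765952307
the job is handed in; nothing more can be done
None
```

The wheel is back by one notch and the pawl is down in that notch. I handed the job in at 14.95 s with the arm clear and at rest. With the shut fingertips I tipped the ball handle back until the pawl stayed up, then pushed the post along +y. Last I pushed the ball over again so the pawl fell by itself.

**Pawl:** in the scene camera the ball's pixel centre is (233.7, 229.0), against (233.6, 229.0) at the start. The arm and nose also look the same as when it was first seated.

**Wheel:** before the pawl dropped, the post had moved about 21.4 mm of the nominal 22.2 mm. That is about 0.025 rad short of a full notch from where it started, inside the 0.1 rad play.
- The tooth corners scattered around 0 to 0.03 rad of a full notch, so they agree only roughly.
- The last 1 mm correction push showed no clear effect.
- I did not re-measure the angle after the drop beyond the picture.

**Forces and bystanders:** every force reading stayed near 1 N. Comparing the start and end scene pictures, the only changes were the turned post and holder and a patch I took to be arm shadow. That comparison covered only the middle of the view. The top camera could not confirm it because the arm blocked it.

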